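# Free the lid pawl of the bench kiln with the rod and lower the lid

### The arm

A 7-joint arm with a two-finger parallel gripper is mounted at the origin on the work surface. World frame = base frame: x ahead of the robot, y to its left, z up, the work surface at z = 0. Lengths are in m, angles in rad, forces in N, time in s.
With the tool pointing down it reaches from about 0.4 to 0.85 m from the base axis. Payload 10.4 kg.
Tool frame: the origin (TCP) lies midway between the tips of the shut fingers; the grasp point (between the pads) lies 19 mm behind it; z points along the fingers, x is the direction in which the jaws open and shut, and the axes are right-handed (so a half turn about z gives the same grasp; the last joint's range is limited). The gripper opens to 85 mm and grips with 20 to 120 N. Pads are 22 mm wide; open, the fingers measure 114 mm over their backs; the gripper's body (76 mm by 85 mm) begins 54 mm behind the grasp point. The pads swing forward as they close: fully open they stand 13 mm farther back than shut.
Start: joints at [1.3, 0.332, -0.065, 1.46, 0.022, 1.35, -0.088], TCP at [0.153, -0.606, 0.231] pointing down, gripper open.
Joint ranges: [-2.6, 2.6], [-0.5, 2.12], [-1.47, 1.34], [0.16, 2.42], [-1.27, 4.41], [0.06, 2.06], [-2.6, 2.6]. Speed limits (rad/s): [2.22, 2.22, 2.79, 2.79, 3.14, 3.14, 3.14].

### API

Orientations are given as a unit quaternion [x, y, z, w].
In Python, from workcell import monitor, eyes, ticket, models gives the robot as it stands.
- The arm moves only by the tool servo_tool, never from a script. Its argument "motion" is a list of rows, each a list of 7 numbers: the opening, from 0 (shut) to 1 (fully open), then the shift along the tool's x, y, z in m, then the turn, a rotation vector about the tool's x, y, z in degrees. In form: [[fingers, tx, ty, tz, rx, ry, rz], ...]. A call has 1 to 20 rows; each row is the pose to reach, as a shift and turn from the pose commanded when the call began, along the tool's axes at that moment; what a row does not reach only later rows make up. A row lasts 1/8 s, in which the tool goes at most 62.5 mm and 10.7 degrees, less where a joint would pass 70% of its speed; a pose out of reach is approached as far as the arm can. A call with a gripper value outside its range is refused whole. The fingers move at their own pace and stop on an object; "grip_force" is the grip in N (left out, the last holds). Time passes only in rows, so rows that repeat a pose let the fingers close. It gives the time, the measured TCP pose, the force and the opening at its end, in the units of the state.
- monitor.get_obs(): the state, without advancing time (a new reading comes with each control period).
- eyes.camera(name): name is "scene" or "side" or "wrist"; returns (picture, depth): 400x640x3 uint8, blue, green, red; 400x640 float32, m along the optical axis (not along the pixel's ray), 0 where there is no reading.
- eyes.camera_info(name): a dict with "intrinsics" (3x3 intrinsics, pixels), "k1" (the pictures are not rectified: a ray, as slopes to the right and down, at radius r is drawn at 1 + k1 r^2 times it, then the intrinsics apply), "extrinsics" (4x4, takes a point from world to camera coordinates); the wrist camera has in their place "tool_from_camera" (4x4, takes a point from camera to tool coordinates, whose origin is the TCP and whose axes are the tool frame's). Camera axes: x right, y down, z forward; pixel columns grow to the right and rows downward; lengths in m; the calibration is good to about 2 mm. A picture is of the moment at which its call begins: read the wrist's pose just before it. camera_info takes no time and is no camera call.
- ticket.hand_in(): hands the job in, once; it reports no verdict.
Trained networks look in the newest picture that a camera, given by its name, has taken for a name from the list of things; names that differ only in an ending like _2 or _b are one class to them, and where a whole thing is asked for, a point or a joint stands for the part that bears it (a point fixed in the world has none). Each returns a list of dicts, best first, with "confidence" (0 to 1); they miss things now and then, are a little off and sometimes report something else, mostly with a low value. They report only what shows in the picture. A call takes as long as a camera call. They do not tell look-alikes from the thing itself.
- models.boxes_of(camera, thing): "point" ([x, y, z] in m, in the coordinates of the camera as it stood for that picture, good to about 4 mm: the middle of the surface that is visible of it).
The state is a dict: "clock": time; "joint_pos": joint angles; "joint_velocities": joint speeds; "tau": joint torques, N m; "position": TCP position; "ee_rot": TCP orientation; "ft_force": force on the tool from outside, world axes, zero at the start; "torque": the same for the moment, N m; "grip_width": opening from 0.0 (shut) to 1.0 (fully open).
Only numpy, scipy, OpenCV 4.12 (cv2) and the standard library are available. Lean on these libraries where they do the work, as an engineer would, in place of code of your own. Each camera call takes 0.05 s, during which the arm holds its last target. There are 200 camera calls.

### The job

The lid of the small bench kiln is propped open by the weighted pawl on its ratchet wheel. Take the wooden-handled rod, work its steel tip in under the pawl's lip and flick the pawl right over so that it stays back, clear of the teeth; use the rod for this, never the gripper itself, and force nothing. Then gently lower the lid until you feel it bear on its soft seal, without pressing hard, leave the rod lying on its rest or on the bench, and do not disturb the other things.

Things in the scene. Friction and masses are not known exactly. Their poses are not given: they have to be found in the camera images.
- kiln: Small bench kiln, fixed; steel jacket 200 (x) x 220 (y) mm, brick rim 181 high. Origin: centre of its underside. Its -x side is the front; a 45 mm control box is on its -y side, the ratchet on its +y side. Lid hinge along y at (112, 0, 198). A soft seal strip, 16 wide, lies on the front rim 84 mm before the centre; its thickness varies unseen by 9 mm. Push no part of it over 12 N with the rod.
- lid (a joint): Angle of the lid (200 x 220 x 35 mm, 1.2 kg), rad; grows as it opens. Starts at 0.3 to 0.6 and may creep onto its tooth in the first 2 s. Level at 0; it meets the seal somewhere from 0 to 0.05, told only by feel. Spring-assisted, stiff, damped hinge: freed, it sinks by itself (up to 0.3 rad/s; over 0.6 is a slam) but sticks ajar at 0.05 to 0.2 and must then be pressed shut.
- pawl (a joint): Angle of the pawl about its pivot, rad: about 0 with its beak in the teeth, grows as the lip is lifted. Under the lid's load it takes up to 6 N up on the lip to break it out (never over 12 N); clear of the teeth at 0.15. Its ball weight lets it fall back below 0.6 but tips it over by itself from about 0.8, onto its stop at 1.55, where it stays.
- lid_knob (a point): Centre of the top of the lid's round wooden knob (32 mm across, 26 mm high). With the lid at 0 it lies 175 mm in kiln -x and 50 mm above the hinge axis; it turns with the lid. Pressing the lid down takes 2 to 5 N here until it meets the seal; about 6 to 8 N seats it, over 16 N is too hard.
- pawl_lip (a point): Underside of the pawl's lip, mid-width. The pawl is a 12 mm wide steel bar running from its pivot in kiln +x over the top of the wheel; the lip ends 8 mm beyond this point (+x). The rod goes in here along kiln -y from the outer side, between lip and tooth tips: a gap of 10 to 12 mm, wider towards the lip's end. A fixed plate stands 4.5 mm behind (-y of) the pawl.
- pawl_pivot (a point): Pivot of the pawl, axis along kiln y, in the pawl's mid-plane; the lip point swings about it at a radius of 72 mm, up and then back to kiln -x. A 32 mm ball weight stands on a stub 45 mm above it (and swings to -x).
- ratchet_centre (a point): Centre of the ratchet wheel, on the lid's hinge axis, in the wheel's mid-plane (133 mm in +y from the kiln's middle). Wheel 12 mm thick, 45 mm to the tooth tips, 40 mm to the roots; it turns with the lid. The pivot is 52 mm nearer the front and 42 mm higher.
- rod: Loose steel rod with a square wooden handle, 0.085 kg. Origin: on its axis near the front of the handle, where to grip; +x points to the tip. Handle 16 x 16 mm, from 85 mm behind to 15 mm before the origin; then a 9 mm round shaft. Starts level on its rest, axis 36 mm above the bench; fingers can close on it from above at the origin (full grip force keeps it from turning in the hand).
- rod_tip (a point): Point of the rod, 135 mm ahead of its origin on the axis; the last 12 mm taper from 9 to 5 mm.
- rest: Fixed brick-coloured rest, plate 200 x 60 x 6 mm with two notched posts 12 mm thick (70 mm behind and 75 mm ahead of its origin, up to 46 mm high), free between them. Origin: centre of its underside; +x is the way the rod's tip points. The rod's origin starts within 6 mm of it along x, 36 mm up.
- jar_a: Bystander: green glaze jar, 52 mm across, 62 mm high; origin at the centre of its underside. Leave alone (it may not move 20 mm).
- jar_b: Bystander: clear glaze jar, 56 mm across, 68 mm high; origin at the centre of its underside. Leave alone.
- cup: Bystander: glass cup, 62 mm across, 75 mm high; origin at the centre of its underside. Leave alone.
- jar_ring: Bystander: black screw ring of a jar, 60 mm across, 12 mm high; origin at the centre of its underside. Leave alone.
- brush: Bystander: paint brush 170 mm long lying on the bench along its x; origin under its middle. Leave alone.
- sponge: Bystander: sponge 90 x 60 x 30 mm; origin at the centre of its underside. Leave alone.
There are look-alikes about, which are no part of the job. Leave any orange look-alike of the rod alone.

How it is judged:
On the way, in this order (a step that is already met when the one before it is completed fails the run):
1. the pawl has been lifted out of the teeth and past its tipping point (value of joint pawl above 0.8 rad), for 0.05 s.
2. the lid is shut and bears on its seal (value of joint lid below 0.065 rad and contact force between lid and kiln above 1 N), for 0.2 s.
At the end, for the whole second after the job is handed in: The lid is shut and bears on its seal with at least 1 N (lid joint below 0.065 rad), the pawl is thrown back clear of the teeth (past 1.2 rad), and the rod lies still on the bench or on its rest (its handle point lower than 60 mm) (all of step 2 and value of joint pawl above 1.2 rad and height (world z) of rod below 0.06 m and linear speed of rod below 0.02 m/s); the robot touches nothing.
It fails at once if the rod was forced: it pressed the pawl, the ratchet wheel, the lid or the kiln harder than 12 N (contact force between rod and pawl above 12 N or contact force between rod and lid above 12 N or contact force between rod and kiln above 12 N).
It fails at once if the robot pressed the lid harder than 16 N (contact force between any of the fingers, the arm and lid above 16 N).
It fails at once if the robot itself touched the pawl (contact force between any of the fingers, the arm and pawl above 0.5 N).
It fails at once if the lid slammed (faster than 0.6 rad/s) (velocity of joint lid below -0.6 rad/s).
It fails at once if a bystander was pushed more than 20 mm (distance of any of jar_a, jar_b, cup, jar_ring, brush, sponge from where it was at the start of the episode above 0.02 m).
It also fails if it takes over 72 s, if anything falls off the work surface, if the arm or the gripper's body presses on something with over 40 N, if the wrist force passes 120 N, or if a joint passes its speed limit or range.

## Working session

There is one attempt and no reset: what is moved stays moved. The work goes in short steps, Python scripts to look and compute and a tool call to move; the robot and the scene stay as the last step left them, time stands still between calls to the robot, and variables do not carry over. Pictures are saved under pics/ and viewed, about 8 in all and at most 12, crops included, and the job is handed in when it is done.

Besides the shell and the picture viewer there is one more tool, called as name(argument=value, ...), one argument or row to a line, values as JSON. servo_tool: Moves the arm, as the interface text tells. Its arguments: {"type":"object","properties":{"motion":{"type":"array"},"grip_force":{"type":"number"}},"required":["motion"]}

```bash
ls; mkdir -p pics
cat > h.py <<'E'
import numpy as np,cv2
from scipy.spatial.transform import Rotation as R
from workcell import monitor,eyes,ticket,models
def T_wc(n):
    i=eyes.camera_info(n)
    if n!='wrist': return np.linalg.inv(np.array(i['extrinsics']))
    o=monitor.get_obs();T=np.eye(4);T[:3,:3]=R.from_quat(o['ee_rot']).as_matrix();T[:3,3]=o['position']
    return T@np.array(i['tool_from_camera'])
def shot(n,f=None):
    T=T_wc(n);p,d=eyes.camera(n)
    if f: cv2.imwrite('pics/'+f,p)
    return T,p,d
def cloud(n,T,d):
    i=eyes.camera_info(n);K=np.array(i['intrinsics']);k=i['k1']
    v,u=np.mgrid[:d.shape[0],:d.shape[1]]
    x=(u-K[0,2])/K[0,0];y=(v-K[1,2])/K[1,1];a,b=x.copy(),y.copy()
    for _ in range(6):
        s=1+k*(a*a+b*b);a=x/s;b=y/s
    P=np.dstack([a*d,b*d,d]);return P@T[:3,:3].T+T[:3,3]
def proj(n,T,p):
    i=eyes.camera_info(n);K=np.array(i['intrinsics']);q=np.linalg.inv(T)@np.append(p,1)
    a=q[:2]/q[2];a=a*(1+i['k1']*(a@a));return K[:2,:2]@a+K[:2,2]
def find(n,T,t):
    return [(round(b['confidence'],2),np.round((T@np.append(b['point'],1))[:3],4)) for b in models.boxes_of(n,t)]
E
python3 - <<'E'
from h import *
print(monitor.get_obs())
for n in('scene','side'):
    T,p,d=shot(n,n+'0.png');print(n,np.round(T,3).tolist())
    for t in ['kiln','lid','pawl','lid_knob','pawl_lip','pawl_pivot','ratchet_centre','rod','rod_tip','rest','jar_a','cup','jar_ring','brush','sponge']:
        print(t,find(n,T,t)[:3])
E
```

```text
pics
{'clock': 0.0, 'joint_pos': array([ 1.30041393,  0.33289243, -0.06465446,  1.46097135,  0.02159381,
        1.34992264, -0.08849195]), 'joint_velocities': array([-6.52473259e-04,  4.18729844e-04,  4.49613790e-04,  8.47478188e-04,
        1.02219874e-05,  4.56834030e-04,  9.15740713e-04]), 'tau': array([ 1.07180869e-03, -6.25438428e+01,  4.95910272e-02, -3.91589177e+01,
        1.61765877e-02,  1.01375338e-02,  4.89441584e-05]), 'position': array([ 0.15315555, -0.60553466,  0.23048865]), 'ee_rot': array([ 7.89062640e-01, -6.14312289e-01, -6.15105130e-04, -4.28118241e-04]), 'ft_force': array([-0.27851847, -0.23356092,  0.18393884]), 'torque': array([-0.00442838, -0.01849256, -0.03249176]), 'grip_width': 0.9985294341122448}
scene [[0.669, 0.603, -0.436, 0.923], [0.744, -0.537, 0.398, -0.41], [0.006, -0.59, -0.807, 0.969], [0.0, 0.0, 0.0, 1.0]]
kiln []
lid [(0.82, array([ 0.5473, -0.1471,  0.2637]))]
pawl [(0.57, array([ 0.6123, -0.0041,  0.2579]))]
lid_knob [(0.69, array([ 0.5473, -0.1429,  0.2564])), (0.33, array([ 0.6108, -0.0047,  0.2563]))]
pawl_lip [(0.71, array([ 0.6104, -0.0
[... 1056 characters left out ...]
98]))]
pawl_lip [(0.59, array([ 6.006e-01, -5.000e-04,  2.604e-01]))]
pawl_pivot [(0.92, array([ 0.5144, -0.0289,  0.1794]))]
ratchet_centre [(0.85, array([ 0.5161, -0.0271,  0.181 ])), (0.75, array([ 0.3444, -0.2243,  0.0143]))]
rod [(0.7, array([0.2775, 0.297 , 0.0175])), (0.6, array([0.4769, 0.3008, 0.0473]))]
rod_tip [(0.66, array([0.4775, 0.3033, 0.0448])), (0.57, array([0.2773, 0.2957, 0.0142]))]
rest [(0.91, array([0.4699, 0.3026, 0.0059]))]
jar_a [(0.86, array([0.598 , 0.4055, 0.0603])), (0.74, array([0.6515, 0.3226, 0.0489])), (0.42, array([0.6847, 0.1906, 0.0525]))]
cup [(0.6, array([0.6842, 0.1868, 0.053 ]))]
jar_ring []
brush [(0.89, array([ 0.3418, -0.2256,  0.0145]))]
sponge []
```

View pics/scene0.png

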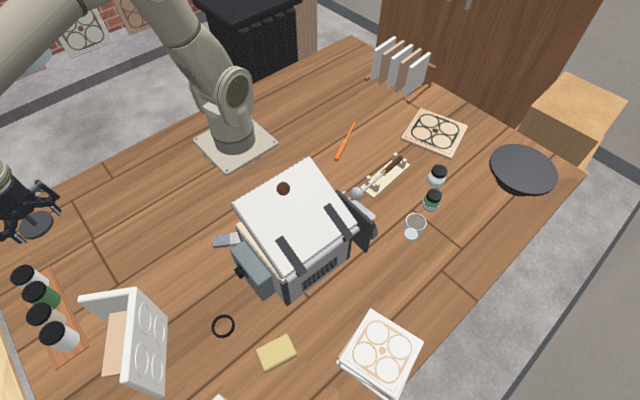

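View pics/side0.png

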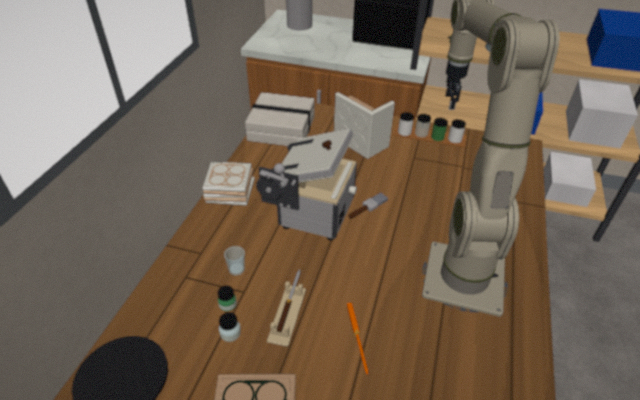

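The scene shows the kiln mid-bench (lid at ~(290,215), ratchet/ball at ~(355,200)), rod on its rest at (388,172), orange decoy at (345,140), and jars/cup at (430,200). The side view shows the rod at (287,310), kiln at (315,190) with the ratchet at (275,185).

Run:
```python
from h import *
out=[]
for n in('scene','side'):
    T,p,d=shot(n);P=cloud(n,T,d);h=cv2.cvtColor(p,cv2.COLOR_BGR2HSV)
    ok=(d>0)
    tab=ok&(P[...,0]>.2)&(P[...,0]<.8)&(abs(P[...,1])<.5)&(abs(P[...,2])<.015)
    A=P[tab];c=np.linalg.lstsq(np.c_[A[:,:2],np.ones(len(A))],A[:,2],rcond=None)[0];print(n,'plane',c,A[:,2].std())
    org=ok&(h[...,1]>200)&(h[...,0]<14)&(h[...,2]>170)&(P[...,2]<.05)&(P[...,2]>-.02)&(P[...,1]>.1)&(P[...,1]<.5)
    print('orange',P[org].mean(0),P[org].min(0),P[org].max(0),org.sum())
    rd=ok&(abs(P[...,0]-.48)<.15)&(abs(P[...,1]-.29)<.12)&(P[...,2]>.02)&(P[...,2]<.07)
    out.append(P[rd]);q=P[rd];print('rest',q.mean(0),q.min(0),q.max(0),len(q))
    # topdown map
    m=np.zeros((450,500,3),np.uint8)
    S=ok&(P[...,2]<.36)&(P[...,0]>.2)&(P[...,0]<.9)
    o=np.argsort(P[S][:,2]);Q=P[S][o];C=p[S][o]
    c=((Q[:,1]+.5)/.002).astype(int);r=((Q[:,0]-.1)/.002).astype(int)
    k=(c>=1)&(c<449)&(r>=1)&(r<449)
    for rr,cc,col in zip(r[k],c[k],C[k]): m[rr-1:rr+2,cc-1:cc+2]=col
    cv2.imwrite(f'pics/top_{n}.png',m[50:,:450])
a=cv2.imread('pics/top_scene.png');b=cv2.imread('pics/top_side.png');cv2.imwrite('pics/top.png',cv2.resize(np.hstack([a,b]),(800,356)))
```

```text
scene plane [-0.00103073  0.00171762  0.00081416] 0.0024086440959696304<stdin>:9: RuntimeWarning: Mean of empty slice.
  ret = um.true_divide(
Traceback (most recent call last):
ValueError: zero-size array to reduction operation minimum which has no identity
```

Run:
```python
from h import *
ms=[]
for n in('scene','side'):
    T,p,d=shot(n);P=cloud(n,T,d);h=cv2.cvtColor(p,cv2.COLOR_BGR2HSV)
    ok=(d>0)
    org=ok&(h[...,1]>190)&(h[...,0]<16)&(h[...,2]>140)&(abs(P[...,1]-.3)<.25)&(abs(P[...,0]-.3)<.2)&(abs(P[...,2])<.1)
    if org.any(): print('orange',P[org].mean(0),P[org].min(0),P[org].max(0),org.sum())
    rd=ok&(abs(P[...,0]-.48)<.1)&(abs(P[...,1]-.29)<.12)&(P[...,2]>.025)&(P[...,2]<.07)
    q=P[rd]; print('rest',q.mean(0),q.min(0),q.max(0),len(q))
    m=np.zeros((450,500,3),np.uint8)
    S=ok&(P[...,2]<.36)&(P[...,0]>.2)&(P[...,0]<.9)
    o=np.argsort(P[S][:,2]);Q=P[S][o];C=p[S][o]
    c=((Q[:,1]+.5)/.002).astype(int);r=((Q[:,0]-.1)/.002).astype(int)
    k=(c>=1)&(c<449)&(r>=1)&(r<449)
    for rr,cc,col in zip(r[k],c[k],C[k]): m[rr-1:rr+2,cc-1:cc+2]=col
    ms.append(m[50:,:450])
cv2.imwrite('pics/top.png',cv2.resize(np.hstack(ms),(800,356)))
```

```text
rest [0.48049709 0.28331554 0.04017646] [0.44790291 0.17286911 0.02501301] [0.50876534 0.37106369 0.04930162] 348
orange [0.27196548 0.29954142 0.01466793] [0.21700599 0.21142981 0.00114595] [0.31991711 0.40845243 0.02617672] 301
rest [0.47629561 0.29772048 0.04079076] [0.44750554 0.17097769 0.02519204] [0.50685753 0.37375637 0.05310847] 479
```

View pics/top.png

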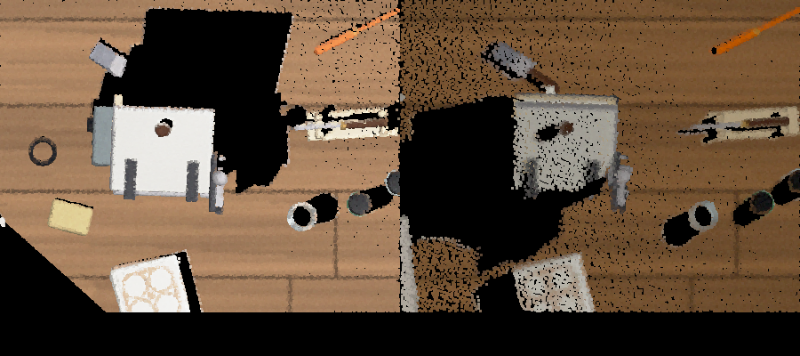

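The top-down maps (scene left, side right; 2.25 mm/px, x down, y right) show the kiln nearly axis-aligned with its front toward the robot, ratchet on +y, and the rod already pointing along world -y.

Run:
```python
from h import *
print(np.round(eyes.camera_info('wrist')['tool_from_camera'],3),eyes.camera_info('wrist')['intrinsics'])
o=monitor.get_obs();M=R.from_quat(o['ee_rot'])
def rel(p): return np.round(M.inv().apply(np.array(p)-o['position']),3)
print(o['clock'],rel([.35,-.45,.45]),rel([.5,-.1,.48]),rel([.60,.0,.46]),rel([.5,.27,.35]))
print((R.from_matrix(np.array([[1,0,0],[0,-1,0],[0,0,-1.]])).inv()*M).as_rotvec(degrees=True), (M.inv()*R.from_matrix(np.array([[1,0,0],[0,-1,0],[0,0,-1.]]))).as_rotvec(degrees=True))
```

```text
[[ 1.    -0.001  0.001 -0.   ]
 [ 0.001  0.95   0.311 -0.08 ]
 [-0.001 -0.311  0.95  -0.143]
 [ 0.     0.     0.     1.   ]] [[311.21002406   0.         312.80009146]
 [  0.         311.21002406 199.6521427 ]
 [  0.           0.           1.        ]]
1.75 [-0.103 -0.229 -0.219] [-0.405 -0.46  -0.249] [-0.478 -0.582 -0.229] [-0.764 -0.551 -0.119]
[-4.72302888e-03  1.00981363e-02  7.58006888e+01] [ 4.72302888e-03 -1.00981363e-02 -7.58006888e+01]
```

servo_tool(
  motion=[
    [1, 0, 0, -0.06, 0, 0, 0],
    [1, 0, 0, -0.12, 0, 0, -4],
    [1, -0.02, -0.02, -0.17, 0, 0, -10],
    [1, -0.05, -0.05, -0.21, 0, 0, -16],
    [1, -0.09, -0.09, -0.22, 0, 0, -22],
    [1, -0.13, -0.13, -0.22, 0, 0, -28],
    [1, -0.17, -0.17, -0.22, 0, 0, -34],
    [1, -0.21, -0.21, -0.22, 0, 0, -40],
    [1, -0.25, -0.25, -0.22, 0, 0, -46],
    [1, -0.29, -0.29, -0.22, 0, 0, -52],
    [1, -0.33, -0.33, -0.22, 0, 0, -58],
    [1, -0.37, -0.37, -0.22, 0, 0, -64],
    [1, -0.41, -0.41, -0.22, 0, 0, -70],
    [1, -0.45, -0.45, -0.22, 0, 0, -75.8],
    [1, -0.49, -0.49, -0.22, 0, 0, -75.8],
    [1, -0.53, -0.53, -0.22, 0, 0, -75.8],
    [1, -0.565, -0.563, -0.22, 0, 0, -75.8],
    [1, -0.565, -0.563, -0.22, 0, 0, -75.8],
  ],
)

```text
clock: 4.0
position: [0.5608, 0.0839, 0.4501]
ee_rot: [1.0, 0.003, -0.001, -0.001]
ft_force: [-0.3, -0.6, 0.3]
grip_width: 0.999
```

Run:
```python
from h import *
o=monitor.get_obs();print(o['clock'],o['position'],o['ee_rot'],o['joint_pos'])
T,p,d=shot('wrist','w1.png');P=cloud('wrist',T,d);np.save('w1P.npy',P);np.save('w1T.npy',T)
for t in ['lid','pawl','lid_knob','pawl_lip','pawl_pivot','ratchet_centre','rod','rod_tip','rest','cup']:
    print(t,[(c,x,np.round(proj('wrist',T,x))) for c,x in find('wrist',T,t)[:3]])
print(d[d>0].min())
```

```text
4.0 [0.56083008 0.08394906 0.45013492] [ 0.99999374  0.00319495 -0.00101383 -0.00113424] [ 0.39994904  0.28301314 -0.84012298  1.14927752  0.21205954  1.79657641
 -0.36560594]
lid [(0.78, array([ 0.5394, -0.0781,  0.2636]), array([295., 301.]))]
pawl [(0.72, array([ 0.6   , -0.0029,  0.2605]), array([346., 246.])), (0.25, array([0.4802, 0.2653, 0.0429]), array([263.,  32.]))]
lid_knob [(0.66, array([ 0.5401, -0.081 ,  0.2667]), array([296., 305.]))]
pawl_lip [(0.93, array([0.6052, 0.001 , 0.2597]), array([350., 243.]))]
pawl_pivot [(0.82, array([ 0.5386, -0.0457,  0.2547]), array([295., 275.]))]
ratchet_centre [(0.79, array([ 0.5365, -0.0464,  0.2528]), array([293., 275.]))]
rod [(0.87, array([0.4818, 0.261 , 0.0436]), array([265.,  35.])), (0.62, array([0.6027, 0.0015, 0.2601]), array([348., 243.])), (0.61, array([0.2891, 0.2577, 0.0121]), array([155.,  41.]))]
rod_tip [(0.86, array([0.4854, 0.2608, 0.0478]), array([266.,  34.])), (0.86, array([0.2911, 0.2591, 0.0182]), array([154.,  39.]))]
rest [(0.93, array([0.4892, 0.2563, 0.0053]), array([272.,  42.])), (0.68, array([0.6041, 0.0015, 0.2627]), array([350., 244.])), (0.42, array([ 0.5393, -0.0479,  0.2505]), array([295., 275.]))]
cup [(0.57, array([0.6952, 0.1841, 0.0425]), array([394.,  86.]))]
0.06340419
```

View pics/w1.png

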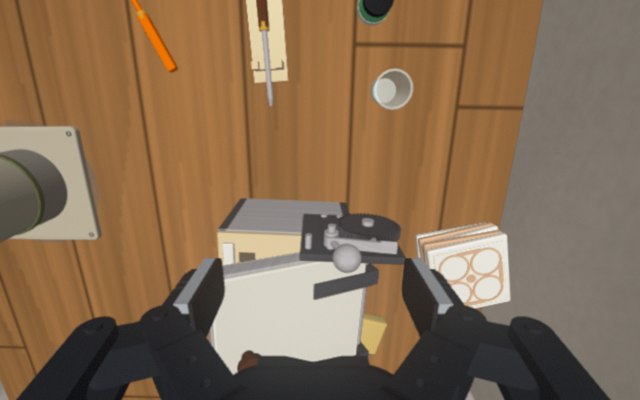

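The wrist view shows the rod on its rest (tip at (271,103)), cup at (393,88), ratchet group at (300-400,215-262), ball weight at (347,257).

Run:
```python
from h import *
P=np.load('w1P.npy');T=np.load('w1T.npy');p=cv2.imread('pics/w1.png')
# +y wall of the kiln
w=(P[...,2]>.04)&(P[...,2]<.165)&(P[...,0]>.42)&(P[...,0]<.60)&(P[...,1]>-.06)&(P[...,1]<.03)
A=P[w]
for _ in range(4):
    c=np.linalg.lstsq(np.c_[A[:,0],np.ones(len(A))],A[:,1],rcond=None)[0];r=A[:,1]-A[:,0]*c[0]-c[1];A=A[abs(r)<max(.002,1.5*r.std())]
print('wall y=',c,len(A),r.std(),A.min(0),A.max(0))
# ball sphere fit
b=(abs(P[...,2]-.30)<.03)&(abs(P[...,0]-.6)<.04)&(abs(P[...,1]+.0)<.04)
v,u=np.where(b);print('high pts',b.sum(),u.min(),u.max(),v.min(),v.max())
Bz=P[b];B=Bz[Bz[:,2]>Bz[:,2].max()-.014]
from scipy.optimize import least_squares
s=least_squares(lambda q:np.linalg.norm(B-q,axis=1)-.016,B.mean(0)-[0,0,.01],loss='soft_l1',f_scale=.001);print('ball',s.x,len(B),B.max(0))
x0,x1,y0,y1=285,425,195,285
a=cv2.resize(p[y0:y1,x0:x1],None,fx=5.5,fy=5.5,interpolation=cv2.INTER_CUBIC)
cv2.imwrite('pics/w1c.png',a)
# height listing
for yy in np.arange(-.035,.03,.005):
    row=[]
    for xx in np.arange(.55,.70,.008):
        k=(abs(P[...,0]-xx)<.004)&(abs(P[...,1]-yy)<.0025)&(P[...,2]>.1)
        row.append('%4d'%(1000*P[...,2][k].max()) if k.any() else '   .')
    print('%.3f'%yy,' '.join(row))
```

```text
wall y= [-0.03833757 -0.00195525] 2254 0.00040148475826137895 [ 0.42014222 -0.02479233  0.04001588] [ 0.59986005 -0.01661695  0.16499729]
high pts 670 332 360 243 272
ball [ 0.59809062 -0.00362637  0.28594979] 577 [0.61299392 0.01205696 0.30347639]
-0.035  266  263  258  255  251  247    .    .    .    .    .    .    .    .    .    .    .    .    .
-0.030  265  263  259  255  251    .    .    .    .    .    .    .    .    .    .    .    .    .    .
-0.025  265  262  259  259  260    .    .    .    .  261  262  261  261  261  261  261    .    .    .
-0.020  261  262  262  262  261    .    .    .    .  261  261  262  262  262  262  261    .    .    .
-0.015  261  262  262  261  261  296  299  298    .  262  260  261  260  261  260  260    .    .    .
-0.010  260  257  259  248  294  300  302  300  294  256  257  258  260  261  261  229  220    .    .
-0.005  246  248    .  248  295  302  303  301  295  257  258  259  260  260  261  229  219    .    .
0.000  248  247    .  248  296  301  302  301  296  256  258  258  260  260  261  228  219    .    .
0.005  248  247    .  247  294  300  301  300  292    .  207  207  202    .    .    .    .    .    .
0.010    .    .    .  247  250  296  297  295    .    .  202    .    .    .    .    .    .    .    .
0.015    .    .    .    .  246  244  288    .    .    .    .    .    .    .    .    .    .    .    .
0.020    .    .    .    .    .    .    .    .    .    .    .    .    .    .    .    .    .    .    .
0.025    .    .    .    .    .    .    .    .    .    .    .    .    .    .    .    .    .    .    .
```

View pics/w1c.png

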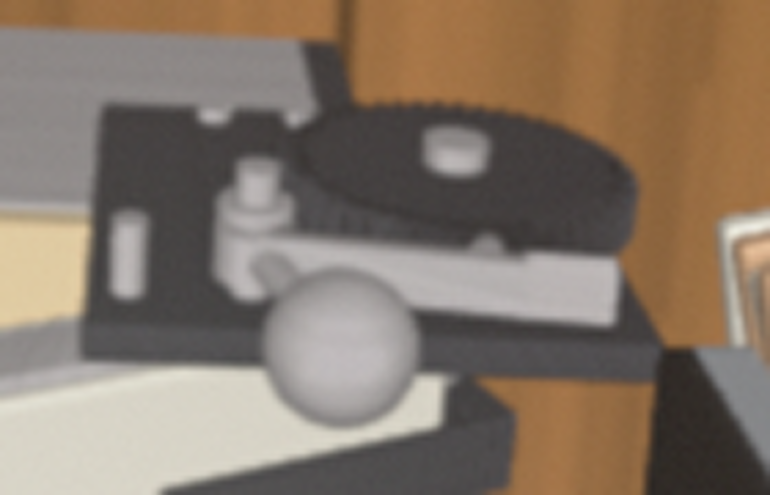

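The crop shows the pawl bar running from its pivot (255,200) over the wheel to its lip end (618,290), with the beak at (487,245) and ball in front at (340,345). I'll take a lower view from the outer side to see the gap.

servo_tool(
  motion=[
    [1, 0.02, -0.02, 0.02, -9, 0, 0],
    [1, 0.04, -0.036, 0.05, -18, 0, 0],
    [1, 0.06, -0.036, 0.08, -27, 0, 0],
    [1, 0.07, -0.036, 0.1, -36, 0, 0],
    [1, 0.07, -0.036, 0.12, -45, 0, 0],
    [1, 0.07, -0.036, 0.12, -45, 0, 0],
  ],
)

```text
clock: 5.3
position: [0.6296, 0.1183, 0.3273]
ee_rot: [0.923, 0.004, -0.002, 0.384]
ft_force: [-0.4, -0.3, -0.2]
grip_width: 0.998
```

Run:
```python
from h import *
o=monitor.get_obs();print(o['clock'],o['position'],o['ee_rot'],o['joint_pos'])
T,p,d=shot('wrist','w2.png');P=cloud('wrist',T,d);np.save('w2P.npy',P);np.save('w2T.npy',T)
for t in ['pawl','pawl_lip','pawl_pivot','ratchet_centre']:
    print(t,[(c,x,np.round(proj('wrist',T,x))) for c,x in find('wrist',T,t)[:3]])
for q in ([.583,0,.241],[.635,0,.198],[.655,0,.25]): print(proj('wrist',T,q))
a,b=proj('wrist',T,[.635,0,.23]).astype(int);print(a,b)
x0=max(a-80,0);y0=max(b-60,0);print(x0,y0)
cv2.imwrite('pics/w2c.png',cv2.resize(p[y0:y0+120,x0:x0+160],None,fx=5,fy=5,interpolation=cv2.INTER_CUBIC))
```

```text
5.3 [0.6295834  0.1182676  0.32731869] [ 0.92346207  0.00366613 -0.0022778   0.38366544] [-0.21421237  0.64012951 -0.63167162  1.11798678  0.95765759  2.02352701
 -0.65115208]
pawl [(0.6, array([ 0.5988, -0.0009,  0.2612]), array([280., 226.]))]
pawl_lip [(0.69, array([0.6057, 0.0053, 0.2574]), array([287., 220.])), (0.54, array([ 0.5496, -0.0161,  0.2557]), array([233., 226.]))]
pawl_pivot [(0.97, array([ 0.5399, -0.0158,  0.185 ]), array([232., 166.]))]
ratchet_centre [(0.61, array([ 0.5378, -0.0218,  0.1815]), array([232., 167.])), (0.31, array([ 0.5537, -0.0199,  0.2573]), array([238., 229.]))]
[265.19504302 206.21483001]
[318.2000014  169.45450583]
[338.86443537 215.2773316 ]
318 196
238 136
```

View pics/w2c.png

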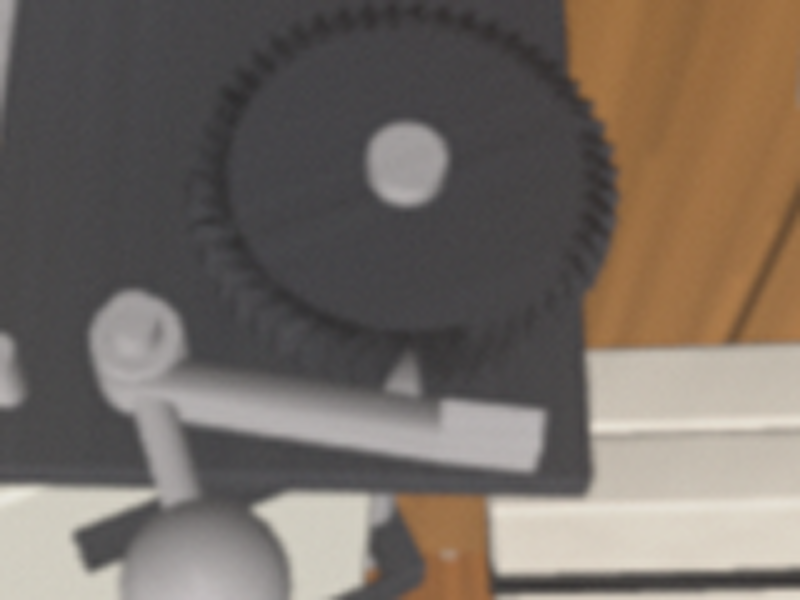

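The view (upside down: world up is image down) shows the wheel hub at (407,165), pivot (138,335), beak (403,375), and lip block (440-545, 400-470) with a clear gap above the tooth tips.

Run:
```python
from h import *
P=np.load('w2P.npy')
def at(cx,cy): 
    u=238+cx/5-.4;v=136+cy/5-.4;return cv2.remap(P.astype(np.float32),np.float32([[u]]),np.float32([[v]]),cv2.INTER_LINEAR)[0,0]
for n,c in dict(hub=(407,165),piv=(138,335)).items(): print(n,np.round(at(*c),4))
for cx in (450,490,530):
    print(cx,[(cy,*np.round(1000*at(cx,cy),1)) for cy in range(365,480,7)])
print([(cx,*np.round(1000*at(cx,420),1)) for cx in range(425,570,8)])
print('wheel low edge',[(cy,*np.round(1000*at(470,cy),1)) for cy in range(280,365,8)])
# hub disc: bright pixels near
p=cv2.imread('pics/w2.png');g=cv2.cvtColor(p,cv2.COLOR_BGR2GRAY)
k=np.zeros_like(g,bool);k[155:182,305:335]=1;k&=g>120;print('hub',P[k].mean(0),np.median(P[k],0),k.sum())
k=np.zeros_like(g,bool);k[194:214,254:278]=1;k&=(g>120);Q=P[k];Q=Q[Q[:,1]>np.percentile(Q[:,1],90)-.006];print('pivot',Q.mean(0),Q.max(0),Q.min(0),len(Q))
```

```text
hub [0.6357 0.0074 0.2016]
piv [0.5857 0.0175 0.2456]
450 [(365, np.float32(642.1), np.float32(40.8), np.float32(262.2)), (372, np.float32(644.8), np.float32(-12.4), np.float32(238.7)), (379, np.float32(644.9), np.float32(-14.3), np.float32(239.4)), (386, np.float32(644.9), np.float32(-15.5), np.float32(240.5)), (393, np.float32(644.9), np.float32(-14.9), np.float32(242.3)), (400, np.float32(644.4), np.float32(-5.6), np.float32(247.9)), (407, np.float32(644.0), np.float32(1.8), np.float32(252.7)), (414, np.float32(644.0), np.float32(1.3), np.float32(254.0)), (421, np.float32(644.0), np.float32(0.8), np.float32(255.2)), (428, np.float32(644.0), np.float32(0.7), np.float32(256.6)), (435, np.float32(644.0), np.float32(0.6), np.float32(258.0)), (442, np.float32(644.0), np.float32(-0.7), np.float32(258.9)), (449, np.float32(644.2), np.float32(-4.6), np.float32(258.8)), (456, np.float32(644.4), np.float32(-8.8), np.float32(258.6)), (463, np.float32(644.7), np.float32(-15.5), np.float32(257.4)), (470, np.float32(644.7), np.float32(-15.5), np.float32(258.9)), (477, np.float32(644.7), np.floa
[... 3570 characters left out ...]
(228.1)), (304, np.float32(648.3), np.float32(0.5), np.float32(229.8)), (312, np.float32(648.3), np.float32(1.0), np.float32(231.8)), (320, np.float32(648.3), np.float32(0.4), np.float32(233.3)), (328, np.float32(648.2), np.float32(0.4), np.float32(235.0)), (336, np.float32(648.2), np.float32(1.0), np.float32(237.1)), (344, np.float32(648.2), np.float32(0.3), np.float32(238.5)), (352, np.float32(648.2), np.float32(-0.5), np.float32(239.9)), (360, np.float32(648.2), np.float32(-1.9), np.float32(241.0))]
hub [0.63551413 0.00645844 0.20067378] [0.63566809 0.00700804 0.20104251] 202
pivot [0.58392632 0.01629731 0.24211886] [0.5885853  0.01862157 0.24626238] [0.57920807 0.01143376 0.23620372] 106
```

servo_tool(
  motion=[
    [1, -0.02, -0.03, 0, 9, 0, 0],
    [1, -0.05, -0.07, 0, 18, 0, 0],
    [1, -0.08, -0.12, 0, 27, 0, 0],
    [1, -0.12, -0.17, -0.002, 36, 0, 0],
    [1, -0.148, -0.211, -0.004, 45.2, 0, 0],
    [1, -0.148, -0.211, -0.004, 45.2, 0, 0],
    [1, -0.148, -0.211, -0.004, 45.2, 0, 0],
  ],
)

```text
clock: 6.42
position: [0.4844, 0.2669, 0.1869]
ee_rot: [1.0, -0.001, 0.002, -0.001]
ft_force: [0.3, 0.3, 0.7]
grip_width: 1.001
```

Run:
```python
from h import *
o=monitor.get_obs();print(o['clock'],o['position'],o['ee_rot'],o['ft_force'])
T,p,d=shot('wrist','w3.png');P=cloud('wrist',T,d);np.save('w3P.npy',P);np.save('w3T.npy',T)
for t in ['rod','rod_tip','rest']:
    print(t,[(c,x,np.round(proj('wrist',T,x))) for c,x in find('wrist',T,t)[:2]])
k=(P[...,2]>.022)&(P[...,2]<.06)&(P[...,0]>.44)&(P[...,0]<.53)&(P[...,1]>.1)&(P[...,1]<.4)
for y in np.arange(.13,.40,.01):
    q=P[k&(abs(P[...,1]-y)<.005)]
    if len(q): print('%.2f'%y,len(q),np.round(1000*np.r_[q[:,0].min(),q[:,0].max(),q[:,2].max(),np.median(q[q[:,2]>q[:,2].max()-.004][:,0])],1))
```

```text
6.425 [0.48438055 0.26693691 0.18686678] [ 0.99999687 -0.00121017  0.00171425 -0.00136223] [0.34421055 0.31840795 0.66854194]
rod [(0.77, array([0.4781, 0.3077, 0.0437]), array([305., 143.])), (0.57, array([0.2787, 0.2854, 0.0072]), array([118., 161.]))]
rod_tip [(0.96, array([0.4804, 0.3023, 0.0487]), array([308., 150.])), (0.58, array([0.2749, 0.2858, 0.0135]), array([111., 162.]))]
rest [(0.97, array([0.4792, 0.3067, 0.0029]), array([307., 139.]))]
0.15 8 [484.9 489.2  40.2 486.5]
0.16 47 [482.8 490.3  41.6 487.1]
0.17 68 [481.7 490.3  41.9 486. ]
0.18 68 [480.8 489.2  42.3 485.5]
0.19 75 [480.8 489.2  42.6 485. ]
0.20 75 [479.8 488.1  42.9 484. ]
0.21 190 [458.9 508.   48.2 466.6]
0.22 602 [457.6 508.   48.6 497. ]
0.23 162 [478.  507.6  47.7 502.4]
0.24 83 [477.1 486.2  42.5 482.1]
0.25 90 [476.3 485.2  42.6 481.2]
0.26 91 [476.3 485.2  42.8 480.4]
0.27 124 [471.7 488.2  46.2 479.6]
0.28 183 [470.8 487.2  46.9 478.7]
0.29 188 [470.3 486.3  46.3 478.7]
0.30 177 [469.6 485.3  46.4 477.9]
0.31 192 [469.7 485.3  46.3 477.2]
0.32 207 [468.9 484.5  46.2 476.4]
0.33 196 [468.2 483.6  46.  476.4]
0.34 212 [467.5 483.6  45.8 475.7]
0.35 227 [449.3 482.8  46.1 474.9]
0.36 670 [448.6 499.2  48.5 472.5]
0.37 319 [449.6 498.3  48.4 477. ]
```

View pics/w3.png

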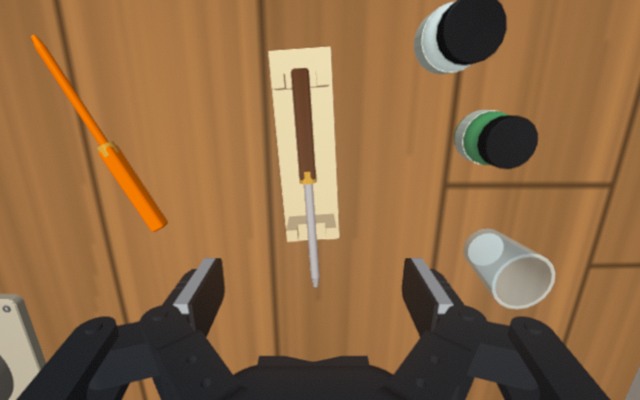

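The view shows the rod on the rest, handle from (300,70) to (307,180), tip at (316,285), between the open fingers; orange decoy at left, cup (510,270) well clear.

servo_tool(
  motion=[
    [1, -0.005, -0.019, 0.04, 0, 0, -3.6],
    [1, -0.0054, -0.019, 0.09, 0, 0, -3.6],
    [1, -0.0054, -0.019, 0.14, 0, 0, -3.6],
    [1, -0.0054, -0.019, 0.165, 0, 0, -3.6],
    [1, -0.0054, -0.019, 0.169, 0, 0, -3.6],
    [1, -0.0054, -0.019, 0.169, 0, 0, -3.6],
  ],
)

```text
clock: 7.38
position: [0.4777, 0.2882, 0.0169]
ee_rot: [1.0, 0.032, 0.0, -0.002]
ft_force: [-0.1, -0.3, 0.5]
grip_width: 1.001
```

servo_tool(
  motion=[
    [0.5, 0, 0, 0, 0, 0, 0],
    [0.2, 0, 0, 0, 0, 0, 0],
    [0, 0, 0, 0, 0, 0, 0],
    [0, 0, 0, 0, 0, 0, 0],
    [0, 0, 0, 0, 0, 0, 0],
    [0, 0, 0, 0, 0, 0, 0],
    [0, 0, 0, 0, 0, 0, 0],
  ],
  grip_force=120,
)

```text
clock: 8.25
position: [0.4774, 0.2876, 0.0165]
ee_rot: [1.0, 0.031, 0.0, -0.002]
ft_force: [-1.5, -2.0, 6.8]
grip_width: 0.169
```

servo_tool(
  motion=[
    [0, 0, 0, -0.01, 0, 0, 0],
    [0, 0, 0, -0.03, 0, 0, 0],
    [0, 0, 0, -0.07, 0, 0, 0],
    [0, 0.01, 0.01, -0.12, 0, 0, 0],
    [0, 0.04, 0.03, -0.17, 0, 0, 2],
    [0, 0.08, 0.06, -0.2083, 0, 0, 4],
    [0, 0.12, 0.09, -0.2083, 0, 0, 5.8],
    [0, 0.15, 0.11, -0.2083, 0, 0, 5.8],
    [0, 0.17, 0.125, -0.2083, 0, 0, 5.8],
    [0, 0.1755, 0.134, -0.2083, 0, 0, 5.8],
    [0, 0.1755, 0.134, -0.2083, 0, 0, 5.8],
    [0, 0.1755, 0.134, -0.2083, 0, 0, 5.8],
  ],
)

```text
clock: 9.75
position: [0.6598, 0.1653, 0.2245]
ee_rot: [1.0, -0.018, 0.0, -0.002]
ft_force: [0.2, -0.3, -1.4]
grip_width: 0.167
```

Run:
```python
from h import *
o=monitor.get_obs();M=R.from_quat(o['ee_rot']);print(o['clock'],o['position'],M.as_matrix().round(4).tolist(),o['ft_force'],o['grip_width'])
tip=o['position']+M.apply([0,.135,-.0195]);print('pred tip',tip)
ims=[]
for n in('scene','side'):
    T,p,d=shot(n);P=cloud(n,T,d);np.save(n+'P.npy',P)
    u,v=proj(n,T,tip);print(n,u,v)
    u,v=int(u),int(v);x0=min(max(u-40,0),560);y0=min(max(v-40,0),320);print(x0,y0)
    ims.append(cv2.resize(p[y0:y0+80,x0:x0+80],(400,400),interpolation=cv2.INTER_CUBIC))
    for t in ('rod_tip','pawl_lip'): print(t,find(n,T,t)[:2])
    k=(abs(P[...,0]-.66)<.02)&(P[...,1]>.0)&(P[...,1]<.11)&(P[...,2]>.225)&(P[...,2]<.27)
    for y in np.arange(.0,.11,.01):
        q=P[k&(abs(P[...,1]-y)<.005)]
        if len(q): print('%.2f'%y,len(q),np.round(1000*np.r_[np.median(q,0),q[:,1].min(),q[:,2].max()],1))
cv2.imwrite('pics/pre.png',np.hstack(ims))
```

```text
9.75 [0.65978412 0.16525679 0.22450833] [[0.9993, -0.0368, 0.0002], [-0.0368, -0.9993, 0.0039], [0.0001, -0.0039, -1.0]] [ 0.22940665 -0.33064017 -1.3680546 ] 0.16715196523248177
pred tip [0.65481153 0.03027269 0.24347719]
scene 380.76547053849714 210.1870577087966
340 170
rod_tip [(0.66, array([0.6589, 0.1109, 0.2461])), (0.45, array([0.2822, 0.2689, 0.0176]))]
pawl_lip [(0.72, array([ 0.6107, -0.007 ,  0.2582])), (0.21, array([ 0.5477, -0.1444,  0.2632]))]
0.00 4 [6.520e+02 6.000e-01 2.448e+02 6.000e-01 2.579e+02]
0.03 4 [655.5  32.1 243.6  31.2 246.9]
0.04 14 [656.8  39.4 246.5  35.2 249.6]
0.05 14 [657.1  50.3 247.   45.2 248.4]
0.06 12 [657.9  59.1 247.5  55.9 250.6]
0.07 15 [658.   69.9 247.   65.2 248.9]
0.08 13 [658.2  80.4 247.2  75.8 248.7]
0.09 11 [658.8  89.7 247.8  85.3 249.6]
0.10 14 [658.9  99.6 246.7  95.2 250.4]
side 258.31085823856705 182.51586456695503
218 142
rod_tip [(0.79, array([0.2784, 0.293 , 0.015 ])), (0.76, array([0.6556, 0.2043, 0.2529]))]
pawl_lip [(0.8, array([0.5997, 0.0014, 0.2616]))]
0.00 30 [6.511e+02 2.100e+00 2.385e+02 2.000e-01 2.618e+02]
0.01 2 [644.    5.4 228.4   5.2 229.5]
0.03 1 [655.9  29.9 244.9  29.9 244.9]
0.04 7 [653.2  39.9 247.1  37.6 248.8]
0.05 7 [653.   50.  248.   47.5 249.4]
0.06 8 [653.4  61.2 246.   56.5 248.7]
0.07 8 [654.3  69.3 246.1  65.1 246.8]
0.08 1 [655.5  77.2 248.3  77.2 248.3]
0.10 4 [656.7 102.7 245.6  98.  250.5]
```

View pics/pre.png

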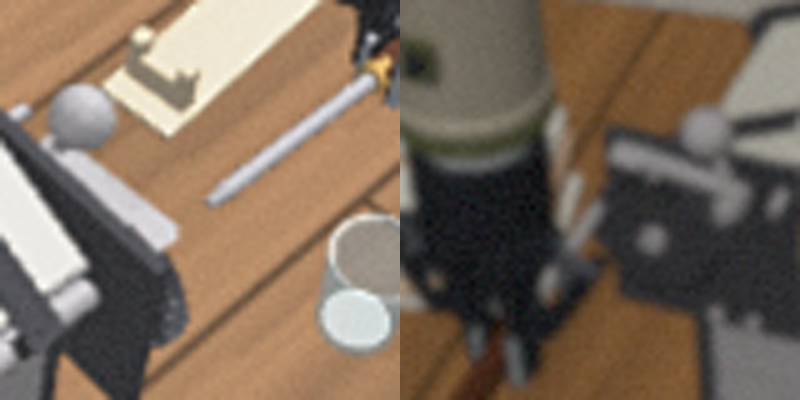

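The composite shows the rod tip (scene: (210,198); side: (600,205) right half) level and just outside the lip, as predicted within about 1 mm.

Run:
```python
from h import *
for n in('scene','side'):
    P=np.load(n+'P.npy')
    k=(P[...,2]>.25)&(P[...,2]<.27)&(P[...,1]>-.012)&(P[...,1]<.004)&(P[...,0]>.62)&(P[...,0]<.69)
    q=P[k];o=np.argsort(-q[:,0]);print(n,len(q));print(np.round(1000*q[o[:14]],1).tolist());print(np.median(q[q[:,2]>.256],0), q[:,1].max())
    k=(P[...,2]>.2)&(P[...,2]<.23)&(P[...,1]>-.012)&(P[...,1]<.012)&(P[...,0]>.65)&(P[...,0]<.72);print('wheel max x',np.sort(P[k][:,0])[-6:] if k.any() else None)
```

```text
scene 97
[[661.9, -3.3, 255.9], [661.6, -6.0, 254.0], [660.9, -9.1, 256.4], [660.9, -8.2, 251.1], [660.6, -9.6, 260.9], [660.6, -2.2, 257.5], [660.5, -5.3, 256.3], [660.4, -11.6, 254.2], [660.4, -2.8, 262.1], [659.6, -11.3, 257.2], [659.1, -4.1, 257.7], [658.6, -10.6, 259.6], [657.7, -6.0, 258.1], [657.7, -2.8, 259.0]]
[ 0.64695646 -0.00601991  0.2577328 ] 0.001950028943744464
wheel max x [0.67739423 0.67759862 0.67777528 0.67845692 0.67876033 0.67964933]
side 56
[[664.5, -10.6, 258.1], [661.1, -1.2, 254.5], [660.3, 1.0, 252.5], [658.3, -1.8, 250.8], [657.9, -2.7, 261.9], [656.8, 0.9, 257.1], [656.8, 0.3, 260.5], [654.2, -1.4, 259.9], [653.5, -0.4, 264.7], [653.4, -7.5, 259.3], [653.1, 2.4, 255.3], [652.3, -4.4, 258.0], [651.5, -10.5, 257.5], [651.4, -1.7, 256.5]]
[ 0.64524554 -0.00267497  0.25786113] 0.0038372755856561636
wheel max x [0.66918648 0.66950389 0.67081553 0.67134757 0.67263765 0.67467481]
```

servo_tool(
  motion=[
    [0, 0.0015, 0.01, -0.0005, 0, 0, 0],
    [0, 0.0015, 0.02, -0.0005, 0, 0, 0],
    [0, 0.0015, 0.026, -0.0005, 0, 0, 0],
    [0, 0.0015, 0.026, -0.0005, 0, 0, 0],
    [0, 0.0015, 0.026, -0.0005, 0, 0, 0],
  ],
)

```text
clock: 10.68
position: [0.6611, 0.1383, 0.2243]
ee_rot: [1.0, -0.019, -0.0, -0.002]
ft_force: [-0.2, -0.9, -1.0]
grip_width: 0.163
```

servo_tool(
  motion=[
    [0, 0, 0.002, 0, 0, 0, 0],
    [0, 0, 0.004, 0, 0, 0, 0],
    [0, 0, 0.006, 0, 0, 0, 0],
    [0, 0, 0.006, 0, 0, 0, 0],
  ],
)

```text
clock: 11.18
position: [0.661, 0.1317, 0.2243]
ee_rot: [1.0, -0.019, 0.0, -0.002]
ft_force: [-0.4, -0.0, 0.3]
grip_width: 0.162
```

servo_tool(
  motion=[
    [0, 0, 0.002, 0, 0, 0, 0],
    [0, 0, 0.004, 0, 0, 0, 0],
    [0, 0, 0.006, 0, 0, 0, 0],
    [0, 0, 0.008, 0, 0, 0, 0],
    [0, 0, 0.008, 0, 0, 0, 0],
  ],
)

```text
clock: 11.8
position: [0.6607, 0.1238, 0.2242]
ee_rot: [1.0, -0.019, 0.0, -0.002]
ft_force: [0.0, -0.7, -1.1]
grip_width: 0.166
```

servo_tool(
  motion=[
    [0, 0, 0, -0.0005, 0, 0, 0],
    [0, 0, 0, -0.001, 0, 0, 0],
    [0, 0, 0, -0.0015, 0, 0, 0],
    [0, 0, 0, -0.0015, 0, 0, 0],
  ],
)

```text
clock: 12.3
position: [0.6607, 0.1241, 0.2258]
ee_rot: [1.0, -0.019, 0.0, -0.002]
ft_force: [-0.8, 0.3, -0.9]
grip_width: 0.165
```

servo_tool(
  motion=[
    [0, 0, 0, -0.0005, 0, 0, 0],
    [0, 0, 0, -0.001, 0, 0, 0],
    [0, 0, 0, -0.001, 0, 0, 0],
  ],
)

```text
clock: 12.68
position: [0.6607, 0.124, 0.2268]
ee_rot: [1.0, -0.019, 0.0, -0.002]
ft_force: [-0.4, -0.5, -0.1]
grip_width: 0.164
```

servo_tool(
  motion=[
    [0, 0, 0, -0.0005, 0, 0, 0],
    [0, 0, 0, -0.001, 0, 0, 0],
    [0, 0, 0, -0.001, 0, 0, 0],
  ],
)

```text
clock: 13.05
position: [0.6607, 0.124, 0.2277]
ee_rot: [1.0, -0.019, -0.0, -0.002]
ft_force: [-0.2, -0.4, -0.2]
grip_width: 0.16
```

servo_tool(
  motion=[
    [0, 0, 0, -0.0005, 0, 0, 0],
    [0, 0, 0, -0.001, 0, 0, 0],
    [0, 0, 0, -0.001, 0, 0, 0],
  ],
)

```text
clock: 13.42
position: [0.6606, 0.124, 0.2286]
ee_rot: [1.0, -0.019, -0.0, -0.002]
ft_force: [-0.2, 0.7, -2.5]
grip_width: 0.167
```

servo_tool(
  motion=[
    [0, 0, 0, -0.0005, 0, 0, 0],
    [0, 0, 0, -0.001, 0, 0, 0],
    [0, 0, 0, -0.001, 0, 0, 0],
  ],
)

```text
clock: 13.8
position: [0.6606, 0.124, 0.2296]
ee_rot: [1.0, -0.019, -0.0, -0.002]
ft_force: [0.1, -0.4, -4.1]
grip_width: 0.166
```

servo_tool(
  motion=[
    [0, 0, 0, -0.0005, 0, 0, 0],
    [0, 0, 0, -0.001, 0, 0, 0],
    [0, 0, 0, -0.001, 0, 0, 0],
  ],
)

```text
clock: 14.18
position: [0.6606, 0.124, 0.2306]
ee_rot: [1.0, -0.019, -0.0, -0.002]
ft_force: [-0.9, 0.6, -5.4]
grip_width: 0.169
```

Force builds gently (~1.5 N/mm); continue in small steps.

servo_tool(
  motion=[
    [0, 0, 0, -0.0005, 0, 0, 0],
    [0, 0, 0, -0.001, 0, 0, 0],
    [0, 0, 0, -0.001, 0, 0, 0],
  ],
)

```text
clock: 14.55
position: [0.6606, 0.124, 0.2316]
ee_rot: [1.0, -0.019, -0.0, -0.002]
ft_force: [-0.3, 0.2, -6.2]
grip_width: 0.167
```

servo_tool(
  motion=[
    [0, 0, 0, -0.0005, 0, 0, 0],
    [0, 0, 0, -0.001, 0, 0, 0],
    [0, 0, 0, -0.001, 0, 0, 0],
  ],
)

```text
clock: 14.92
position: [0.6606, 0.124, 0.2327]
ee_rot: [1.0, -0.019, -0.0, -0.002]
ft_force: [-0.3, -0.0, -6.9]
grip_width: 0.162
```

servo_tool(
  motion=[
    [0, 0, 0, -0.0005, 0, 0, 0],
    [0, 0, 0, -0.001, 0, 0, 0],
    [0, 0, 0, -0.001, 0, 0, 0],
  ],
)

```text
clock: 15.3
position: [0.6606, 0.124, 0.2338]
ee_rot: [1.0, -0.019, -0.0, -0.002]
ft_force: [-2.4, -0.2, -7.1]
grip_width: 0.163
```

Run:
```python
from h import *
o=monitor.get_obs();M=R.from_quat(o['ee_rot']);print(o['clock'],o['position'],o['ft_force'],o['torque'])
tip=o['position']+M.apply([0,.135,-.0195]);print('pred tip',tip)
for n in('scene',):
    T,p,d=shot(n);P=cloud(n,T,d);u,v=map(int,proj(n,T,tip))
    x0,y0=u-40,v-40
    cv2.imwrite('pics/lift.png',cv2.resize(p[y0:y0+80,x0:x0+80],(480,480),interpolation=cv2.INTER_CUBIC))
    k=(abs(P[...,0]-.66)<.012)&(P[...,1]>.0)&(P[...,1]<.11)&(P[...,2]>.225)&(P[...,2]<.28)
    for y in np.arange(.01,.11,.01):
        q=P[k&(abs(P[...,1]-y)<.005)]
        if len(q): print('%.2f'%y,len(q),np.round(1000*np.r_[np.median(q,0)],1))
    k=(abs(P[...,0]-.6)<.04)&(abs(P[...,1])<.03)&(P[...,2]>.275)&(P[...,2]<.32)
    B=P[k];B=B[B[:,2]>B[:,2].max()-.014]
    from scipy.optimize import least_squares
    print('ball',least_squares(lambda q:np.linalg.norm(B-q,axis=1)-.016,B.mean(0)-[0,0,.01],loss='soft_l1',f_scale=.001).x)
    P0=np.load('sceneP.npy');k=(abs(P0[...,0]-.6)<.04)&(abs(P0[...,1])<.03)&(P0[...,2]>.275)&(P0[...,2]<.32)
    B=P0[k];B=B[B[:,2]>B[:,2].max()-.014]
    print('ball before',least_squares(lambda q:np.linalg.norm(B-q,axis=1)-.016,B.mean(0)-[0,0,.01],loss='soft_l1',f_scale=.001).x)
```

```text
15.3 [0.66061693 0.12404817 0.23380907] [-2.35943597 -0.23369795 -7.12278136] [ 0.76041054  0.28257927 -0.19351713]
pred tip [ 0.65543254 -0.01091705  0.25285537]
0.01 16 [658.   10.2 253.9]
0.02 13 [658.   20.1 255.1]
0.03 14 [658.1  29.6 254.4]
0.04 14 [658.6  40.3 254.8]
0.05 15 [658.5  50.1 255.1]
0.06 12 [659.3  59.8 255.3]
0.07 14 [659.8  70.1 255.4]
0.08 14 [660.6  80.7 255.4]
0.09 13 [660.7  90.6 256. ]
0.10 13 [659.8 100.8 255.9]
ball [ 0.59585196 -0.00308254  0.28590037]
ball before [ 0.59778473 -0.00323641  0.28516907]
```

View pics/lift.png

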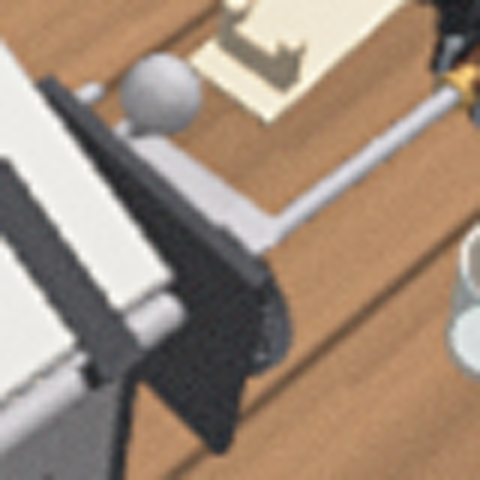

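The rod shows inserted under the lip at (275,235), and the ball has moved about 2 mm back: the pawl is sliding out of its tooth. Carry on gently, following its arc.

servo_tool(
  motion=[
    [0, 0, 0, -0.0005, 0, 0, 0],
    [0, -0.0003, 0, -0.001, 0, 0, 0],
    [0, -0.0003, 0, -0.0015, 0, 0, 0],
    [0, -0.0003, 0, -0.0015, 0, 0, 0],
  ],
)

```text
clock: 15.85
position: [0.6608, 0.124, 0.236]
ee_rot: [1.0, -0.019, 0.001, -0.002]
ft_force: [0.2, 0.0, -1.1]
grip_width: 0.164
```

servo_tool(
  motion=[
    [0, 0, 0, -0.0005, 0, 0, 0],
    [0, -0.0003, 0, -0.001, 0, 0, 0],
    [0, -0.0003, 0, -0.0015, 0, 0, 0],
    [0, -0.0003, 0, -0.0015, 0, 0, 0],
  ],
)

```text
clock: 16.35
position: [0.6601, 0.124, 0.2368]
ee_rot: [1.0, -0.019, 0.0, -0.002]
ft_force: [-0.7, 1.3, -0.8]
grip_width: 0.165
```

servo_tool(
  motion=[
    [0, -0.0005, 0, -0.002, 0, 0, 0],
    [0, -0.001, 0, -0.004, 0, 0, 0],
    [0, -0.0015, 0, -0.006, 0, 0, 0],
    [0, -0.0022, 0, -0.008, 0, 0, 0],
    [0, -0.003, 0, -0.01, 0, 0, 0],
    [0, -0.0036, 0, -0.012, 0, 0, 0],
  ],
)

```text
clock: 17.1
position: [0.6564, 0.1241, 0.2489]
ee_rot: [1.0, -0.019, 0.0, -0.002]
ft_force: [-0.1, 0.3, -1.4]
grip_width: 0.162
```

```bash
cat >> h.py <<'E'
def ball():
    from scipy.optimize import least_squares
    T,p,d=shot('scene');P=cloud('scene',T,d)
    hsv=cv2.cvtColor(p,cv2.COLOR_BGR2HSV)
    k=(P[...,0]>.52)&(P[...,0]<.64)&(P[...,1]>-.016)&(P[...,1]<.03)&(P[...,2]>.25)&(P[...,2]<.32)
    for y in np.arange(.63,.68,.01):
        q=P[(abs(P[...,0]-y)<.005)&(P[...,1]>-.012)&(P[...,1]<.0)&(P[...,2]>.22)&(P[...,2]<.4)]
        if len(q): print('bar %.2f'%y,q[:,2].max().round(4),end=' ')
    B=P[k];B=B[B[:,2]>B[:,2].max()-.012]
    print('\nball',least_squares(lambda q:np.linalg.norm(B-q,axis=1)-.016,B.mean(0)-[0,0,.01],loss='soft_l1',f_scale=.001).x.round(4),len(B))
    hh=P[(abs(P[...,0]-.47)<.03)&(abs(P[...,1]+.13)<.08)&(P[...,2]>.18)&(P[...,2]<.4)];print('lid surf z~',np.median(hh[:,2]) if len(hh) else None)
E
python3 - <<'E'
from h import *
o=monitor.get_obs();print(o['clock'],o['position'],o['ft_force']);ball()
E
```

```text
17.1 [0.65641058 0.12411955 0.24889915] [-0.14156257  0.28065696 -1.42360781]
bar 0.63 0.2735 bar 0.64 0.2783 bar 0.65 0.2809 bar 0.66 0.2694 bar 0.67 0.2272 
ball [ 0.5844 -0.0027  0.2876] 91
lid surf z~ 0.2567645027788117
```

servo_tool(
  motion=[
    [0, -0.002, 0, -0.005, 0, 0, 0],
    [0, -0.0045, 0, -0.0096, 0, 0, 0],
    [0, -0.0073, 0, -0.014, 0, 0, 0],
    [0, -0.0105, 0, -0.0184, 0, 0, 0],
    [0, -0.014, 0, -0.0225, 0, 0, 0],
    [0, -0.0178, 0, -0.0263, 0, 0, 0],
    [0, -0.0219, 0, -0.0298, 0, 0, 0],
    [0, -0.0261, 0, -0.0329, 0, 0, 0],
    [0, -0.0306, 0, -0.0357, 0, 0, 0],
    [0, -0.035, 0, -0.0383, 0, 0, 0],
    [0, -0.035, 0, -0.0383, 0, 0, 0],
  ],
)

```text
clock: 18.52
position: [0.6213, 0.1254, 0.2874]
ee_rot: [1.0, -0.019, 0.0, -0.002]
ft_force: [0.2, 0.2, -0.9]
grip_width: 0.164
```

Run:
```python
from h import *
o=monitor.get_obs();print(o['clock'],o['position'],o['ft_force']);ball()
T,p,d=shot('scene');cv2.imwrite('pics/flick.png',cv2.resize(p[130:290,200:440],(720,480),interpolation=cv2.INTER_CUBIC))
```

```text
18.525 [0.62131078 0.12542952 0.28741164] [ 0.20412532  0.22957956 -0.9262093 ]
bar 0.63 0.2425 bar 0.64 0.2451 bar 0.65 0.2417 bar 0.66 0.2348 bar 0.67 0.2311 
ball [0.6014 0.0059 0.3119] 78
lid surf z~ 0.2426534177347211
```

View pics/flick.png

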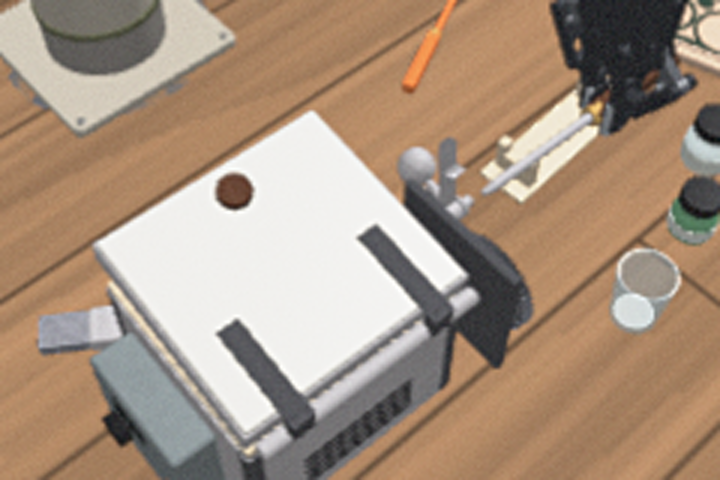

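The pawl stands thrown back (bar upright at (447,170), ball tipped forward at (415,165)), the lid has sunk nearly level, and the rod is clear at (490,190). Now return the rod.

servo_tool(
  motion=[
    [0, 0, -0.025, 0, 0, 0, 0],
    [0, -0.01, -0.06, 0, 0, 0, 0],
    [0, -0.04, -0.1, 0.02, 0, 0, -1],
    [0, -0.08, -0.13, 0.06, 0, 0, -3],
    [0, -0.12, -0.15, 0.11, 0, 0, -5],
    [0, -0.145, -0.1568, 0.16, 0, 0, -5.8],
    [0, -0.1498, -0.1568, 0.2, 0, 0, -5.8],
    [0, -0.1498, -0.1568, 0.2109, 0, 0, -5.8],
    [0, -0.1498, -0.1568, 0.2109, 0, 0, -5.8],
    [0, -0.1498, -0.1568, 0.2109, 0, 0, -5.8],
  ],
)

```text
clock: 19.88
position: [0.4792, 0.2891, 0.0784]
ee_rot: [1.0, 0.031, 0.001, -0.002]
ft_force: [0.3, 0.1, -1.0]
grip_width: 0.167
```

Run:
```python
from h import *
o=monitor.get_obs();M=R.from_quat(o['ee_rot']);print(o['clock'],o['position'],o['ee_rot'],o['ft_force']);print(M.inv().apply(np.array([.4774,.2876,.0175])-o['position']).round(4))
```

```text
19.875 [0.47921091 0.28905448 0.07835704] [ 0.99951657  0.03097803  0.00116603 -0.00237357] [ 0.25041968  0.08908014 -0.97726675]
[-0.002   0.0016  0.0608]
```

servo_tool(
  motion=[
    [0, -0.002, 0.0015, 0.02, 0, 0, 0],
    [0, -0.002, 0.0015, 0.04, 0, 0, 0],
    [0, -0.002, 0.0015, 0.052, 0, 0, 0],
    [0, -0.002, 0.0015, 0.058, 0, 0, 0],
    [0, -0.002, 0.0015, 0.06, 0, 0, 0],
    [0, -0.002, 0.0015, 0.06, 0, 0, 0],
  ],
)

```text
clock: 20.62
position: [0.4761, 0.2873, 0.017]
ee_rot: [1.0, 0.031, 0.0, -0.002]
ft_force: [0.2, 0.5, -1.0]
grip_width: 0.169
```

servo_tool(
  motion=[
    [0.25, 0, 0, 0, 0, 0, 0],
    [0.4, 0, 0, 0, 0, 0, 0],
    [0.6, 0, 0, 0, 0, 0, 0],
    [0.8, 0, 0, 0, 0, 0, 0],
    [0.8, 0, 0, -0.04, 0, 0, 0],
    [0.8, 0, 0, -0.09, 0, 0, 0],
    [0.8, 0, 0, -0.13, 0, 0, 0],
    [0.8, 0, 0, -0.13, 0, 0, 0],
  ],
)

```text
clock: 21.62
position: [0.4773, 0.2877, 0.1497]
ee_rot: [1.0, 0.031, 0.003, -0.003]
ft_force: [0.4, 0.9, -1.2]
grip_width: 0.799
```

Run:
```python
from h import *
o=monitor.get_obs();M=R.from_quat(o['ee_rot']);print(o['clock'],o['position'],o['ee_rot'],o['ft_force'])
T,p,d=shot('wrist','w4.png');P=cloud('wrist',T,d)
k=(P[...,2]>.022)&(P[...,2]<.07)&(P[...,0]>.44)&(P[...,0]<.53)
for y in np.arange(.16,.36,.02):
    q=P[k&(abs(P[...,1]-y)<.005)]
    if len(q): print('%.2f'%y,len(q),np.round(1000*np.r_[q[:,0].min(),q[:,0].max(),q[:,2].max()],1))
T,p,d=shot('scene');P=cloud('scene',T,d);h=cv2.cvtColor(p,cv2.COLOR_BGR2HSV)
print('knob',find('scene',T,'lid_knob')[:2])
for x in np.arange(.42,.66,.03):
    q=P[(abs(P[...,0]-x)<.006)&(abs(P[...,1]+.12)<.08)&(P[...,2]>.19)&(P[...,2]<.33)];print('%.2f'%x,len(q),np.median(q[:,2]).round(4) if len(q) else None)
k=(abs(P[...,0]-.46)<.07)&(abs(P[...,1]+.12)<.1)&(P[...,2]>.2)&(h[...,1]>90)&(h[...,2]<150)
q=P[k];print('brown',len(q),np.median(q,0),q.min(0),q.max(0),np.percentile(q[:,2],80))
```

```text
21.625 [0.47730831 0.28774857 0.14974606] [ 0.99950209  0.03133843  0.0025429  -0.00264578] [ 0.35356311  0.91848325 -1.21539005]
0.16 55 [481.  489.1  41.6]
0.18 80 [479.8 488.1  42.5]
0.20 88 [477.7 486.8  42.3]
0.22 766 [457.8 508.   48.5]
0.24 100 [475.5 484.2  42.5]
0.26 101 [473.5 482.   42.2]
0.28 219 [468.2 485.1  46.9]
0.30 218 [467.2 482.7  46.6]
0.32 235 [465.4 481.4  46.5]
0.34 257 [464.4 480.   46.8]
knob [(0.64, array([ 0.5442, -0.1444,  0.2216]))]
0.42 106 0.2369
0.45 239 0.2359
0.48 265 0.2333
0.51 278 0.2309
0.54 285 0.2289
0.57 298 0.2269
0.60 305 0.2245
0.63 319 0.2054
0.66 0 None
brown 91 [ 0.46294384 -0.13331032  0.2594114 ] [ 0.44888125 -0.14628451  0.25254411] [ 0.47481604 -0.11891053  0.2629843 ] 0.2607953618639983
```

servo_tool(
  motion=[
    [0, 0, 0, -0.06, 0, 0, 0],
    [0, 0, 0, -0.12, 0, 0, 0],
    [0, 0, 0, -0.18, 0, 0, 0],
    [0, -0.005, 0.04, -0.21, 0, 0, 0],
    [0, -0.01, 0.09, -0.21, 0, 0, 0],
    [0, -0.015, 0.14, -0.21, 0, 0, 0],
    [0, -0.02, 0.19, -0.21, 0, 0, 0],
    [0, -0.025, 0.24, -0.21, 0, 0, 0],
    [0, -0.03, 0.29, -0.21, 0, 0, 0],
    [0, -0.035, 0.34, -0.21, 0, 0, 0],
    [0, -0.04, 0.39, -0.21, 0, 0, 0],
    [0, -0.0427, 0.418, -0.21, 0, 0, 0],
    [0, -0.0427, 0.418, -0.21, 0, 0, 0],
    [0, -0.0427, 0.418, -0.21, 0, 0, 0],
  ],
)

```text
clock: 23.52
position: [0.4595, -0.133, 0.3545]
ee_rot: [0.999, 0.032, -0.001, -0.002]
ft_force: [-0.6, 0.5, 0.4]
grip_width: -0.002
```

Run:
```python
from h import *
o=monitor.get_obs();print(o['clock'],o['position'],o['ft_force'],o['grip_width'])
T,p,d=shot('wrist','w5.png');P=cloud('wrist',T,d);h=cv2.cvtColor(p,cv2.COLOR_BGR2HSV)
k=(abs(P[...,0]-.46)<.07)&(abs(P[...,1]+.12)<.1)&(P[...,2]>.23)&(P[...,2]<.29)&(h[...,1]>90)&(h[...,2]<150)
q=P[k]
if len(q): print('brown',len(q),np.median(q,0),q.min(0),q.max(0))
T,p,d=shot('scene');P=cloud('scene',T,d)
for x in np.arange(.42,.62,.03):
    q=P[(abs(P[...,0]-x)<.006)&(abs(P[...,1]+.12)<.08)&(P[...,2]>.19)&(P[...,2]<.26)];print('%.2f'%x,len(q),np.median(q[:,2]).round(4) if len(q) else None)
```

```text
23.525 [ 0.45954484 -0.13301787  0.35445596] [-0.63712713  0.52486355  0.42129731] -0.0021124202062631475
brown 962 [ 0.4587909  -0.13024843  0.25930874] [ 0.41408228 -0.20985183  0.23002663] [ 0.47342151 -0.04574873  0.26221167]
0.42 103 0.2354
0.45 226 0.2348
0.48 271 0.2324
0.51 274 0.2303
0.54 278 0.2282
0.57 294 0.2263
0.60 307 0.2245
```

servo_tool(
  motion=[
    [0, 0, 0, 0.03, 0, 0, 0],
    [0, 0, 0, 0.06, 0, 0, 0],
    [0, 0, 0, 0.08, 0, 0, 0],
    [0, 0, 0, 0.088, 0, 0, 0],
    [0, 0, 0, 0.088, 0, 0, 0],
  ],
)

```text
clock: 24.25
position: [0.4596, -0.1331, 0.2674]
ee_rot: [0.999, 0.032, 0.0, -0.002]
ft_force: [0.2, 0.3, 0.2]
grip_width: -0.003
```

servo_tool(
  motion=[
    [0, 0, 0, 0.001, 0, 0, 0],
    [0, 0, 0, 0.002, 0, 0, 0],
    [0, 0, 0, 0.003, 0, 0, 0],
    [0, 0, 0, 0.004, 0, 0, 0],
    [0, 0, 0, 0.004, 0, 0, 0],
  ],
)

```text
clock: 24.88
position: [0.4595, -0.1336, 0.2632]
ee_rot: [1.0, 0.031, 0.0, -0.002]
ft_force: [-0.1, 0.1, -0.8]
grip_width: -0.0
```

servo_tool(
  motion=[
    [0, 0, 0, 0.001, 0, 0, 0],
    [0, 0, 0, 0.002, 0, 0, 0],
    [0, 0, 0, 0.002, 0, 0, 0],
  ],
)

```text
clock: 25.25
position: [0.4595, -0.1336, 0.2611]
ee_rot: [1.0, 0.031, -0.0, -0.002]
ft_force: [-0.2, -0.1, -0.5]
grip_width: 0.006
```

servo_tool(
  motion=[
    [0, 0, 0, 0.001, 0, 0, 0],
    [0, 0, 0, 0.002, 0, 0, 0],
    [0, 0, 0, 0.002, 0, 0, 0],
  ],
)

```text
clock: 25.62
position: [0.4595, -0.1336, 0.2592]
ee_rot: [1.0, 0.031, 0.0, -0.002]
ft_force: [0.6, -0.4, -0.4]
grip_width: -0.004
```

servo_tool(
  motion=[
    [0, 0, 0, 0.0005, 0, 0, 0],
    [0, 0, 0, 0.001, 0, 0, 0],
    [0, 0, 0, 0.001, 0, 0, 0],
  ],
)

```text
clock: 26.0
position: [0.4596, -0.1336, 0.2582]
ee_rot: [1.0, 0.031, 0.0, -0.002]
ft_force: [0.2, -0.3, 0.2]
grip_width: -0.001
```

servo_tool(
  motion=[
    [0, 0, 0, 0.0005, 0, 0, 0],
    [0, 0, 0, 0.001, 0, 0, 0],
    [0, 0, 0, 0.001, 0, 0, 0],
  ],
)

```text
clock: 26.38
position: [0.4595, -0.1336, 0.2572]
ee_rot: [1.0, 0.031, 0.0, -0.002]
ft_force: [-0.3, 0.6, -0.1]
grip_width: 0.001
```

servo_tool(
  motion=[
    [0, 0, 0, 0.0005, 0, 0, 0],
    [0, 0, 0, 0.001, 0, 0, 0],
    [0, 0, 0, 0.0015, 0, 0, 0],
    [0, 0, 0, 0.002, 0, 0, 0],
    [0, 0, 0, 0.002, 0, 0, 0],
  ],
)

```text
clock: 27.0
position: [0.4595, -0.1336, 0.2552]
ee_rot: [1.0, 0.031, 0.0, -0.002]
ft_force: [-0.1, 1.1, 0.6]
grip_width: 0.002
```

servo_tool(
  motion=[
    [0, 0, 0, 0.0005, 0, 0, 0],
    [0, 0, 0, 0.001, 0, 0, 0],
    [0, 0, 0, 0.0015, 0, 0, 0],
    [0, 0, 0, 0.0015, 0, 0, 0],
  ],
)

```text
clock: 27.5
position: [0.4596, -0.1336, 0.2537]
ee_rot: [1.0, 0.031, 0.0, -0.002]
ft_force: [0.2, -0.0, -0.4]
grip_width: 0.001
```

servo_tool(
  motion=[
    [0, 0, 0, 0.0005, 0, 0, 0],
    [0, 0, 0, 0.001, 0, 0, 0],
    [0, 0, 0, 0.0015, 0, 0, 0],
    [0, 0, 0, 0.0015, 0, 0, 0],
  ],
)

```text
clock: 28.0
position: [0.4596, -0.1336, 0.2522]
ee_rot: [1.0, 0.031, 0.0, -0.002]
ft_force: [-0.3, -0.4, -0.2]
grip_width: -0.003
```

servo_tool(
  motion=[
    [0, 0, 0, 0.0005, 0, 0, 0],
    [0, 0, 0, 0.001, 0, 0, 0],
    [0, 0, 0, 0.001, 0, 0, 0],
  ],
)

```text
clock: 28.38
position: [0.4595, -0.1336, 0.2512]
ee_rot: [1.0, 0.031, 0.0, -0.002]
ft_force: [-0.9, 0.9, -0.7]
grip_width: -0.001
```

servo_tool(
  motion=[
    [0, 0, 0, 0.0005, 0, 0, 0],
    [0, 0, 0, 0.001, 0, 0, 0],
    [0, 0, 0, 0.001, 0, 0, 0],
  ],
)

```text
clock: 28.75
position: [0.4595, -0.1336, 0.2502]
ee_rot: [1.0, 0.031, 0.0, -0.002]
ft_force: [-0.2, -0.2, 1.3]
grip_width: 0.002
```

Run:
```python
from h import *
T,p,d=shot('scene');P=cloud('scene',T,d)
for x in np.arange(.42,.62,.03):
    q=P[(abs(P[...,0]-x)<.006)&(abs(P[...,1]+.12)<.08)&(P[...,2]>.19)&(P[...,2]<.245)];print('%.2f'%x,len(q),np.median(q[:,2]).round(4) if len(q) else None)
u,v=map(int,proj('scene',T,[.46,-.133,.25]));print(u,v)
a=cv2.resize(p[v-50:v+50,u-50:u+50],(400,400),interpolation=cv2.INTER_CUBIC)
T,p,d=shot('side')
u,v=map(int,proj('side',T,[.46,-.133,.25]));b=cv2.resize(p[v-50:v+50,u-50:u+50],(400,400),interpolation=cv2.INTER_CUBIC)
cv2.imwrite('pics/knob.png',np.hstack([a,b]))
```

```text
0.42 87 0.2242
0.45 181 0.2242
0.48 252 0.2241
0.51 272 0.2235
0.54 266 0.2231
0.57 290 0.2231
0.60 296 0.2226
276 196
```

View pics/knob.png

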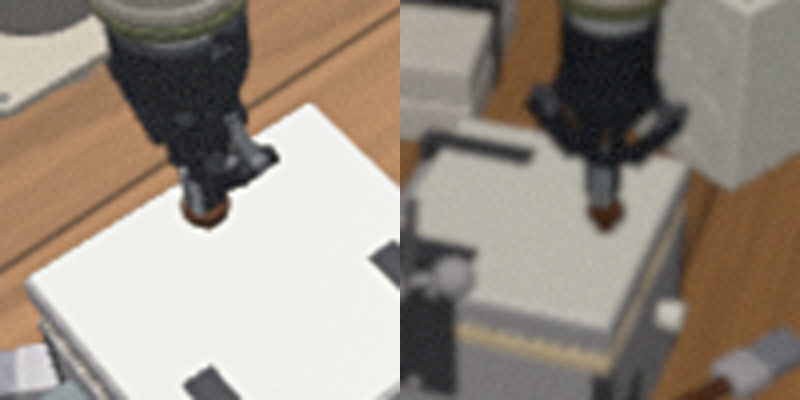

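The view shows the shut fingers on the knob (205,205 / 603,215) with the lid now nearly level; it has been following the fingers down. Continue until the seal is felt.

servo_tool(
  motion=[
    [0, 0, 0, 0.0005, 0, 0, 0],
    [0, 0, 0, 0.001, 0, 0, 0],
    [0, 0, 0, 0.001, 0, 0, 0],
  ],
)

```text
clock: 29.22
position: [0.4595, -0.1336, 0.2492]
ee_rot: [1.0, 0.031, 0.0, -0.002]
ft_force: [-1.3, -0.2, -0.4]
grip_width: -0.001
```

servo_tool(
  motion=[
    [0, 0, 0, 0.0005, 0, 0, 0],
    [0, 0, 0, 0.001, 0, 0, 0],
    [0, 0, 0, 0.001, 0, 0, 0],
  ],
)

```text
clock: 29.6
position: [0.4595, -0.1336, 0.2483]
ee_rot: [1.0, 0.031, 0.0, -0.002]
ft_force: [-1.0, 0.3, 2.1]
grip_width: -0.002
```

servo_tool(
  motion=[
    [0, 0, 0, 0.0005, 0, 0, 0],
    [0, 0, 0, 0.0005, 0, 0, 0],
    [0, 0, 0, 0.0005, 0, 0, 0],
  ],
)

```text
clock: 29.98
position: [0.4596, -0.1336, 0.2481]
ee_rot: [1.0, 0.031, 0.0, -0.002]
ft_force: [-2.5, -0.7, 5.3]
grip_width: 0.003
```

servo_tool(
  motion=[
    [0, 0, 0, 0.0005, 0, 0, 0],
    [0, 0, 0, 0.0005, 0, 0, 0],
    [0, 0, 0, 0.0005, 0, 0, 0],
  ],
)

```text
clock: 30.35
position: [0.4596, -0.1336, 0.248]
ee_rot: [1.0, 0.031, 0.0, -0.001]
ft_force: [-4.5, 0.8, 8.6]
grip_width: -0.0
```

servo_tool(
  motion=[
    [0, 0, 0, 0.0005, 0, 0, 0],
    [0, 0, 0, 0.0005, 0, 0, 0],
    [0, 0, 0, 0.0005, 0, 0, 0],
  ],
)

```text
clock: 30.72
position: [0.4596, -0.1336, 0.2479]
ee_rot: [1.0, 0.031, 0.0, -0.001]
ft_force: [-4.9, 1.0, 12.9]
grip_width: -0.001
```

servo_tool(
  motion=[
    [0, 0, 0, -0.0005, 0, 0, 0],
    [0, 0, 0, -0.001, 0, 0, 0],
    [0, 0, 0, -0.002, 0, 0, 0],
    [0, 0, 0, -0.003, 0, 0, 0],
    [0, 0, 0, -0.005, 0, 0, 0],
    [0, 0, 0, -0.008, 0, 0, 0],
    [0, 0, 0, -0.04, 0, 0, 0],
    [0, 0, 0, -0.09, 0, 0, 0],
    [0, 0, 0, -0.13, 0, 0, 0],
    [0, 0, 0, -0.13, 0, 0, 0],
  ],
)

```text
clock: 31.98
position: [0.4606, -0.1341, 0.3797]
ee_rot: [1.0, 0.031, 0.002, -0.001]
ft_force: [1.2, 0.1, -1.5]
grip_width: -0.0
```

Run:
```python
from h import *
o=monitor.get_obs();print(o['clock'],o['position'],o['ft_force'])
T,p,d=shot('scene');P=cloud('scene',T,d)
for x in np.arange(.42,.62,.03):
    q=P[(abs(P[...,0]-x)<.006)&(abs(P[...,1]+.12)<.08)&(P[...,2]>.19)&(P[...,2]<.245)];print('%.2f'%x,len(q),np.median(q[:,2]).round(4) if len(q) else None)
a=p[130:290,200:440]
cv2.imwrite('pics/final.png',cv2.resize(a,(720,480),interpolation=cv2.INTER_CUBIC))
```

```text
31.975 [ 0.46062993 -0.13405737  0.37969022] [ 1.23921493  0.07201237 -1.51092361]
0.42 128 0.2218
0.45 199 0.2224
0.48 243 0.2225
0.51 262 0.2224
0.54 265 0.222
0.57 288 0.2225
0.60 298 0.2224
```

View pics/final.png

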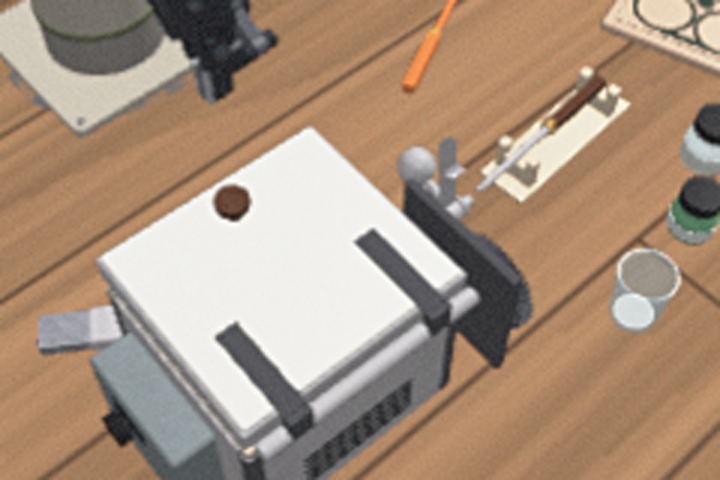

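The final view shows the lid level and shut, the pawl thrown back (447,165), the rod on its rest (550,125), and the other things in place.

```bash
python3 -c "
from h import *
ticket.hand_in();print(monitor.get_obs()['clock'])"
```

```text
the job is handed in; nothing more can be done
the job is handed in; nothing more can be done
```

The job is done and handed in at about 32 s; the hand-in reports no verdict.

- **Pawl:** I worked the rod tip in under the lip and lifted it along its arc. The wrist force peaked at about 7 N before the pawl broke out of the teeth. In the last picture it stands thrown right back.
- **Rod:** It is back on its rest. A wrist-camera check after I let go showed it level in both notches, at the same height as before.
- **Lid:** It sank by itself to about 0.07 rad, and I pressed it down at the knob with the shut fingers. I felt the seal with the fingers at z = 0.248 m, and the force rose to about 13 N vertical (14 N in all). That is under the 16 N limit but more than the 6–8 N said to seat it. After I let go, the lid surface measured level, with a slope of about 0 rad.
- **Not checked directly:** I had no reading of the force left on the seal after release. I infer it from the firm stop and from the lid not springing back.
- **Disagreements:** While I pressed the lid down, the wrist force showed nearly nothing until the seal, not the 2–5 N expected. The trained networks often named the wrong part for the pivot, wheel and lip, so I used depth measurements and the geometry given for those. The wrist camera read heights about 2 mm too high.

The other things near the work looked unmoved in the last picture; the brush, sponge and jar ring were outside it, though the arm never came near them.

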